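# Swing the drying hook to its stop and hang the kettle

## Robot

A 6-joint arm with a two-finger parallel gripper is mounted at the origin on the work surface. World frame = base frame: x ahead of the robot, y to its left, z up, the work surface at z = 0. Lengths are in mm, angles in rad, forces in N, time in s.
With the tool pointing down it reaches from about 350 to 1000 mm from the base axis. Payload 7.1 kg.
Tool frame: the origin (TCP) lies at the centre of the arm's flange, where the gripper is bolted on; the fingertips stand 173 mm ahead of it and the grasp point (between the pads) lies 155 mm ahead of it (r.tips_ahead is the distance from the TCP to the fingertips, in mm); z points along the fingers, x is the direction in which the jaws open and shut, and the axes are right-handed (so a half turn about z gives the same grasp; the last joint's range is limited). The gripper opens to 85 mm and grips with 20 to 120 N. Pads are 22 mm wide; open, the fingers measure 114 mm over their backs; the gripper's body (76 mm by 85 mm) begins 54 mm behind the grasp point. The pads swing forward as they close: fully open they stand 13 mm farther back than shut.
Start: joints at [-1.215, 0.423, 1.63, -0, 1.089, -0.019], TCP at [228.821, -581.591, 404.719] pointing down, gripper open.
Joint ranges: [-3, 3], [-0.9, 2.11], [0.09, 2.58], [-1.31, 4.45], [0.11, 2.69], [-2.54, 2.54]. Speed limits (rad/s): [2.39, 2.39, 3.01, 3.14, 3.14, 3.14].

## Interface

Orientations are given as a rotation vector (axis times angle).
In Python, from workcell import telemetry, imaging, order, models, r gives the robot as it stands.
- The arm moves only by the shell command python3 -m inch 'ROWS'. ROWS is JSON, a list that holds one entry, the list of rows, each a list of 7 numbers: the shift along the world's x, y, z in cm, then the turn, a rotation vector about the world's x, y, z in rad, then the gripper's target within -1 to 1 (fully open at 1, half-way at 0, shut at -1). In form: [[[dx, dy, dz, wx, wy, wz, claw], ...]]. A call has 1 to 12 rows; each row shifts and turns the commanded pose from where the row before left it; what a row does not reach is not made up. A row lasts 1/8 s, in which the tool goes at most 62.5 mm and 10.7 degrees, less where a joint would pass 70% of its speed; a pose out of reach is approached as far as the arm can. A call with a gripper value outside its range is refused whole. The fingers move at their own pace and stop on an object; the grip force is fixed at half the most. Time passes only in rows, so rows that do not move let the fingers close. It gives the time, the measured TCP pose, the force and the opening at its end, in the units of the state.
- telemetry.get_state(): the state, without advancing time (a new reading comes with each control period).
- imaging.grab_frame(name): name is "scene" or "top" or "wrist"; returns the picture (384x512x3 uint8, red, green, blue); there is no depth.
- imaging.camera_model(name): a dict with "K" (3x3 intrinsics, pixels), "k1" (the pictures are not rectified: a ray, as slopes to the right and down, at radius r is drawn at 1 + k1 r^2 times it, then the intrinsics apply), "rvec" (rotation vector, rad) and "tvec" (3), from world to camera coordinates, as OpenCV has them. Camera axes: x right, y down, z forward; pixel columns grow to the right and rows downward; lengths in mm; the calibration is good to about 2 mm. A picture is of the moment at which its call begins: read the wrist's pose just before it. camera_model takes no time and is no camera call; for the wrist camera it gives the pose at the moment of the call.
- order.sign_off(): hands the job in, once; it reports no verdict.
Trained networks look in the newest picture that a camera, given by its name, has taken for a name from the list of things; names that differ only in an ending like _2 or _b are one class to them, and where a whole thing is asked for, a point or a joint stands for the part that bears it (a point fixed in the world has none). Each returns a list of dicts, best first, with "score" (0 to 1); they miss things now and then, are a little off and sometimes report something else, mostly with a low value. They report only what shows in the picture. A call takes as long as a camera call. They do not tell look-alikes from the thing itself.
- models.spot_in(thing, camera): "xy" ([column, row] in pixels, amid what is visible of it).
- models.place_of(thing, camera): "xy" ([column, row] in pixels: a listed point, or the origin of a listed thing).
The state is a dict: "clock": time; "joints": joint angles; "dq": joint speeds; "effort": joint torques, N m; "ee_pos": TCP position; "ee_rot": TCP orientation; "contact_force": force on the tool from outside, world axes, zero at the start; "ft_torque": the same for the moment, N m; "gripper_width": finger opening in mm.
Only numpy, scipy, OpenCV 4.12 (cv2) and the standard library are available. Lean on these libraries where they do the work, as an engineer would, in place of code of your own. Each camera call takes 0.05 s, during which the arm holds its last target.

## Task

Swing the brass hook of the drying stand round, anticlockwise seen from above, until it rests against its stop pin; feel for the stop and do not force it out of its setting. Then hang the silver kettle by its bail in the bowl of the hook, gently, so that it hangs upright, still and free over the tray with the hook still against its stop. Leave the hammer, the cup and the jar where they are.

Things in the scene. Friction and masses are not known exactly. Their poses are not given: they have to be found in the camera images.
- stand: fixed steel drying stand. Origin: on the axis of its upright post (16 mm dia, top 210 mm up) at bench level. Drip tray 234 x 164 x 14 mm round its foot, reaching 192 mm from the axis to the stand's front (its own -x) and 42 mm behind; z up. On the post a brass collar (z 163-175 mm) with the stop pin, and above it the hook's hub (28 mm dia, z 178-202 mm).
- hook_seat (a point): point at the bottom of the hook's bowl, on its upper face, 90 mm from the post axis, 184.5 mm up; x points along the hook away from the post, z up. The hook is a level brass bar 9 mm dia, its centre 190 mm up, straight from hub to 72 mm, dips 10 mm to the bowl, then rises to a 12 mm ball centred 111 mm from the axis, top 210 mm up. It swivels about the post and stays where left: friction 0.4 N m.
- stop_hub (a point): point on the post axis at the height of the hook bar, 190 mm up. A lug (hook_c1) on the hub's side meets the upright stop pin (stop_c2; 6 mm dia, 34 mm off the axis), which ends the anticlockwise swing. Where the pin is set is not measured: the hook then points within 0.55 rad of the stand's front (-x), 0.6 to 1.4 rad beyond where it starts. The pin's collar is only clamped: over 1.7 N m (19 N at the bowl) it slips.
- kettle: hammered silver kettle standing loose on the bench, 0.3 to 0.5 kg, origin under the centre of its base, z up. Round body 92 mm dia, shoulder 70 mm up, lid knob top 88 mm up, short spout to its own -y reaching 74 mm out and 74 mm up. Fixed upright bail in its y-z plane: two legs at y = +25 and -25 mm, each 9 mm (x) by 6 mm (y), 56 mm over both, joined by the top bar.
- bail (a point): middle of the under side of the bail's top bar (round, 8 mm dia, along the kettle's y), 146 mm above the kettle's base; 58 mm clear below it to the lid knob, 44 mm clear between the legs. This point rests on hook_seat when the kettle hangs. Axes as the kettle's.
- hammer: chasing hammer lying loose, about 228 mm long, 28 mm high, head to its +x; origin under the middle. Leave alone.
- cup: silver cup standing loose, 72 mm dia, 65 mm high, origin under its centre. Leave alone.
- jar: amber polish jar with a blue lid, standing loose, 60 mm dia, 55 mm high, origin under its centre. Leave alone.
Things that resemble listed ones, but are neither listed nor needed, are in the scene too. Leave any purple or red look-alike of the kettle alone.

How it is judged:
By the outcome, as a careful person would: the job done as asked, in the order asked, and still so for the second after the job is handed in, with the robot touching nothing.
It also fails if it takes over 72 s, if anything falls off the work surface, if the arm or the gripper's body presses on something with over 40 N, if the wrist force passes 120 N, or if a joint passes its speed limit or range.

## Working session

There is one attempt and no reset: what is moved stays moved. The work goes in short steps, Python scripts to look and compute and a shell command to move; the robot and the scene stay as the last step left them, time stands still between calls to the robot, and variables do not carry over. Pictures are saved under pics/ and viewed, and the job is handed in when it is done.

```bash
mkdir -p pics; ls
cat > h.py <<'E'
import numpy as np,cv2
from workcell import telemetry, imaging, order, models, r
def grab(n,f):
    im=imaging.grab_frame(n); cv2.imwrite('pics/'+f,im[:,:,::-1]); return im
def ray(n,uv,cm=None):
    c=cm or imaging.camera_model(n); K=np.array(c['K']);k=c['k1']
    R=cv2.Rodrigues(np.array(c['rvec'],float))[0];t=np.array(c['tvec'],float).ravel()
    p=cv2.undistortPoints(np.array([[uv]],float),K,np.array([k,0,0,0.]))[0,0]
    return -R.T@t, R.T@np.array([p[0],p[1],1.])
def onz(n,uv,z,cm=None):
    o,d=ray(n,uv,cm); return o+d*(z-o[2])/d[2]
def tri(obs):
    A=np.zeros((3,3));b=np.zeros(3);L=[]
    for n,uv in obs:
        o,d=ray(n,uv);d/=np.linalg.norm(d);P=np.eye(3)-np.outer(d,d);A+=P;b+=P@o;L.append((o,d))
    x=np.linalg.solve(A,b);return x,[np.linalg.norm(np.cross(x-o,d)) for o,d in L]
def proj(n,X,cm=None):
    c=cm or imaging.camera_model(n)
    return cv2.projectPoints(np.array(X,float).reshape(-1,3),np.array(c['rvec'],float),np.array(c['tvec'],float),np.array(c['K']),np.array([c['k1'],0,0,0.]))[0][:,0]
E
python3 - <<'E'
from h import *
for n in ['scene','top','wrist']: grab(n,n+'0.png')
for t in ['stand','hook_seat','stop_hub','kettle','bail','hammer','cup','jar']:
    for n in ['scene','top']:
        print(t,n,[(np.round(d['xy']).tolist(),round(d['score'],2)) for d in models.place_of(t,n)][:4])
s=telemetry.get_state();print(s)
for n in ['scene','top','wrist']:
  o,d=ray(n,(256,192));print(n,o,d)
E
```

```text
pics
stand scene [([249.0, 240.0], 0.85)]
stand top [([235.0, 176.0], 0.74)]
hook_seat scene [([279.0, 221.0], 0.56)]
hook_seat top [([200.0, 182.0], 0.79), ([323.0, 206.0], 0.15)]
stop_hub scene [([248.0, 204.0], 0.96)]
stop_hub top [([229.0, 166.0], 0.74)]
kettle scene [([232.0, 169.0], 0.88), ([178.0, 172.0], 0.86), ([203.0, 140.0], 0.81), ([255.0, 139.0], 0.64)]
kettle top [([349.0, 253.0], 0.97), ([349.0, 153.0], 0.91), ([383.0, 203.0], 0.73)]
bail scene [([230.0, 139.0], 0.97), ([169.0, 141.0], 0.93), ([197.0, 108.0], 0.81), ([255.0, 110.0], 0.78)]
bail top [([401.0, 200.0], 0.95), ([334.0, 205.0], 0.79), ([364.0, 143.0], 0.66), ([358.0, 259.0], 0.56)]
hammer scene [([193.0, 203.0], 0.62)]
hammer top [([302.0, 142.0], 0.94)]
cup scene [([303.0, 339.0], 0.81)]
cup top [([125.0, 163.0], 0.64)]
jar scene [([347.0, 283.0], 0.72)]
jar top [([146.0, 227.0], 0.76)]
{'clock': 0.95, 'joints': array([-1.21498121e+00,  4.23073508e-01,  1.62991634e+00, -1.76351493e-05,
        1.08862111e+00, -1.90009692e-02]), 'dq': array([ 0.00029351,  0.00057788, -0.00130287, -0.00042007,  0.0012693 ,
        0.0021978 ]), 'effort': array([-1.87648810e-03, -5.57339251e+01, -2.82156569e+01, -6.72203191e-05,
        6.95670678e-04,  1.46638473e-05]), 'ee_pos': array([ 228.82550388, -581.57565335,  404.72918258]), 'ee_rot': array([ 2.59643379e+00, -1.76864988e+00, -3.76468010e-05]), 'contact_force': array([0.03196476, 0.17753174, 0.55304089]), 'ft_torque': array([-0.04816778, -0.03778847, -0.00343834]), 'gripper_width': 85.65763615638907}
scene [ 893.07856093  512.7540992  1054.66916805] [-0.30660075 -0.47197533 -0.82659825]
top [ 456.93939211  -29.69544557 1323.90071904] [ 0.08129385  0.00893387 -0.99672777]
wrist [ 299.49369965 -553.34547796  374.01666293] [-0.25213735 -0.10391419 -0.96239573]
```

View pics/scene0.png

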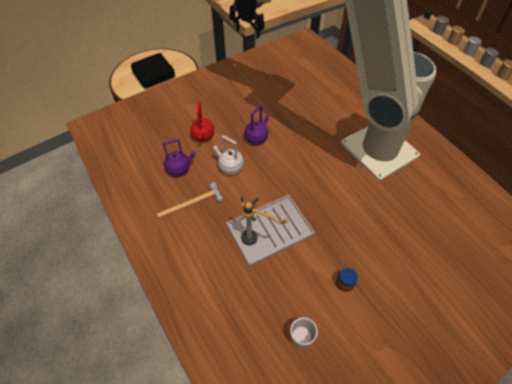

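View pics/top0.png

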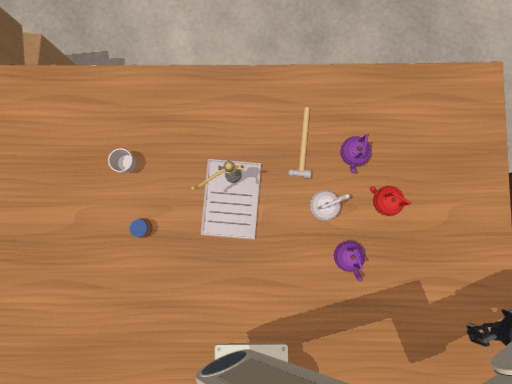

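View pics/wrist0.png

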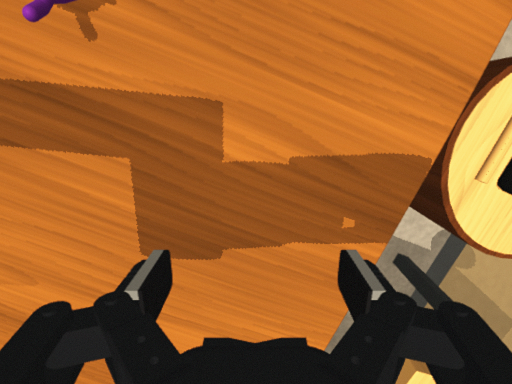

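Run:
```python
from h import *
a=cv2.imread('pics/top0.png')[130:250,180:380]; b=cv2.imread('pics/scene0.png')[90:270,150:330]
cv2.imwrite('pics/c1.png',cv2.resize(a,None,fx=4,fy=4,interpolation=3)); cv2.imwrite('pics/c2.png',cv2.resize(b,None,fx=3.3,fy=3.3,interpolation=3))
for z,nm,pts in [(0,'stand0',[('scene',(249,240)),('top',(235,176))]),(190,'hub',[('scene',(248,204)),('top',(229,166))]),(184.5,'seat',[('scene',(279,221)),('top',(200,182))]),(0,'cup',[('scene',(303,339)),('top',(125,163))]),(0,'jar',[('scene',(347,283)),('top',(146,227))]),(0,'ham',[('scene',(193,203)),('top',(302,142))]),(146,'bail',[('scene',(230,139)),('top',(334,205))]),(0,'ket',[('scene',(232,169))])]:
    print(nm,[onz(n,p,z).round(0).tolist() for n,p in pts])
    if len(pts)>1: print(tri(pts))
for p in [(208,160),(261,163),(254,239),(201,236)]: print('tray',onz('top',p,14).round(0))
```

```text
stand0 [[621.0, 54.0, 0.0], [616.0, 48.0, 0.0]]
(array([617.18533735,  48.21243139, -12.67473179]), [np.float64(0.07080896826330801), np.float64(0.07080896826331383)])
hub [[613.0, 41.0, 190.0], [620.0, 52.0, 190.0]]
(array([617.95768102,  50.82747582, 207.49812397]), [np.float64(0.6253257435810184), np.float64(0.6253257435809307)])
seat [[569.0, 129.0, 184.0], [578.0, 131.0, 184.0]]
(array([574.79594084, 131.3813956 , 193.19867301]), [np.float64(2.8828207361304656), np.float64(2.882820736130603)])
cup [[659.0, 394.0, 0.0], [659.0, 391.0, 0.0]]
(array([658.59628865, 392.57190834,  -3.63574744]), [np.float64(1.1122744921809482), np.float64(1.112274492181124)])
jar [[451.0, 335.0, 0.0], [459.0, 322.0, 0.0]]
(array([454.04054   , 329.08391305,  -6.08652212]), [np.float64(7.236022705288712), np.float64(7.236022705288642)])
ham [[706.0, -167.0, 0.0], [722.0, -164.0, 0.0]]
(array([ 713.55601642, -158.71548335,   18.46938078]), [np.float64(5.338701252916281), np.float64(5.338701252916296)])
bail [[514.0, -230.0, 146.0], [515.0, -234.0, 146.0]]
(array([ 514.02309151, -233.71052958,  143.61865267]), [np.float64(1.8392840728920248), np.float64(1.839284072891973)])
ket [[520.0, -221.0, 0.0]]
tray [665. 130.  14.]
tray [654. -34.  14.]
tray [420. -11.  14.]
tray [430. 151.  14.]
```

View pics/c1.png

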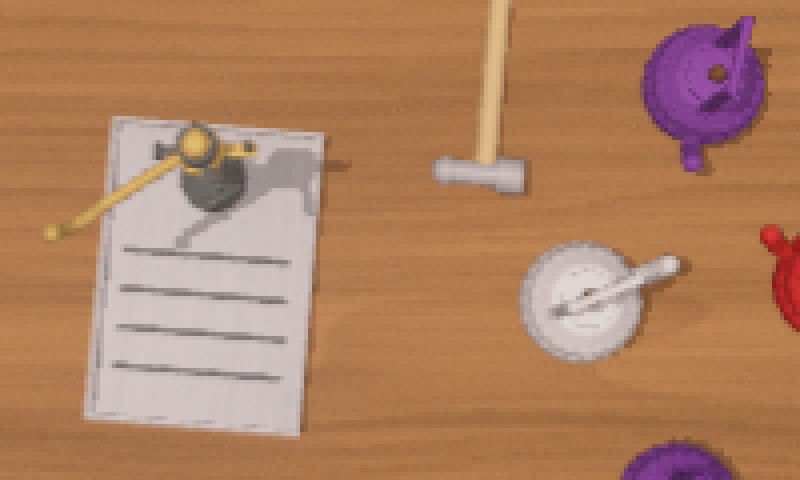

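View pics/c2.png

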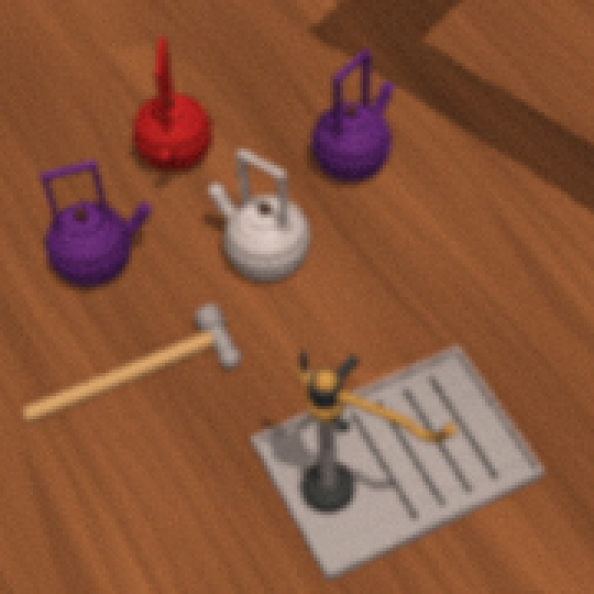

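```bash
python3 -m inch '[[[3,3.5,1,0,0,0,-1],[3,3.5,1,0,0,0,-1],[3,3.5,1,0,0,0,-1],[3,3.5,1,0,0,0,-1],[3,3.5,1,0,0,0,-1],[3,3.5,0.5,0,0,0,-1],[3,3.5,0,0,0,0,-1],[3,3.5,0,0,0,0,-1],[2,3,0,0,0,0,-1],[0,0,0,0,0,0,-1]]]'
python3 - <<'E'
from h import *
im=grab('wrist','w1.png'); 
for t in ['kettle','bail']:print(t,[(np.round(d['xy'],1).tolist(),round(d['score'],2)) for d in models.place_of(t,'wrist')][:4])
E
```

```text
clock: 2.2
ee_pos: [489.9, -269.8, 459.8]
ee_rot: [-2.599, 1.764, -0.0]
contact_force: [0.1, -0.8, 0.0]
gripper_width: 0.4
kettle [([236.7, 131.6], 0.98), ([357.0, 172.2], 0.88), ([345.5, 44.2], 0.87)]
bail [([391.3, 9.0], 0.97), ([225.6, 142.0], 0.96), ([402.8, 204.4], 0.76)]
```

View pics/w1.png

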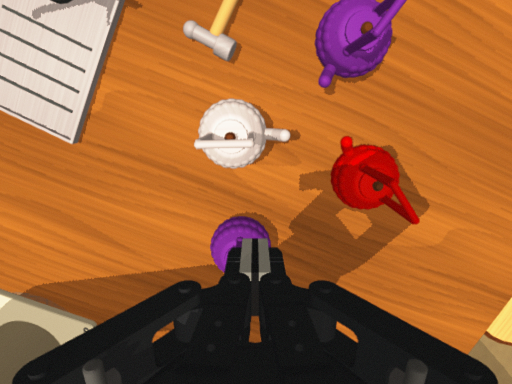

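Run:
```python
from h import *
c=imaging.camera_model('wrist')
print(onz('wrist',(236.7,131.6),0), onz('wrist',(225.6,142),146),onz('wrist',(198,143.5),150),onz('wrist',(253,142.5),150),onz('wrist',(284,135),70))
```

```text
[ 521.69863547 -230.32027668    0.        ] [ 521.23309448 -228.28537745  146.        ] [ 510.77873259 -204.2235236   150.        ] [ 530.90730262 -253.15294685  150.        ] [ 545.18960323 -287.910504     70.        ]
```

```bash
python3 -m inch '[[[1,5,0.5,0,0,0.05,-1],[1,5,0.5,0,0,0.05,-1],[1,5,0.5,0,0,0,-1],[1,5,0,0,0,0,-1],[1,5,0,0,0,0,-1],[1,5,0,0,0,0,-1],[1,4,0,0,0,0,-1],[0,0,0,0,0,0,-1]]]'
python3 - <<'E'
from h import *
im=grab('wrist','w2.png'); 
for t in ['stand','hook_seat','stop_hub']:print(t,[(np.round(d['xy'],1).tolist(),round(d['score'],2),onz('wrist',d['xy'],{'stand':0,'hook_seat':184.5,'stop_hub':190}[t]).round(1)) for d in models.place_of(t,'wrist')][:4])
E
```

```text
clock: 3.35
ee_pos: [559.2, 69.4, 474.6]
ee_rot: [-2.683, 1.634, -0.0]
contact_force: [-0.3, -0.9, -0.0]
gripper_width: 0.5
stand [([283.2, 128.3], 0.77, array([622.6,  52.2,   0. ]))]
hook_seat [([201.7, 153.0], 0.94, array([571.5, 127.7, 184.5]))]
stop_hub [([303.3, 147.5], 0.86, array([617.7,  49.5, 190. ]))]
```

View pics/w2.png

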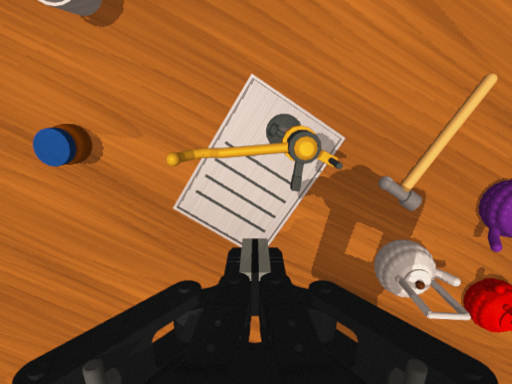

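Run:
```python
from h import *
im=cv2.imread('pics/w2.png')[100:220,140:360]; cv2.imwrite('pics/c3.png',cv2.resize(im,None,fx=3.6,fy=3.6,interpolation=3)[:600,:800])
h=onz('wrist',(304,148),202);A=np.array([618,50.5]);print(h)
for nm,p,zs in [('pin',(338,163),(190,200)),('lug',(297,186),(190,)),('ball',(174,160),(204,)),('bar',(230,153),(190,))]:
  for z in zs:
    q=onz('wrist',p,z); d=q[:2]-A; print(nm,z,q.round(1),np.hypot(*d).round(1),np.degrees(np.arctan2(d[1],d[0])).round(1))
```

```text
[618.03987497  51.25926665 202.        ]
pin 190 [620.  15. 190.] 35.6 -86.8
pin 200 [620.3  18.4 200. ] 32.2 -86.0
lug 190 [584.8  37.2 190. ] 35.8 -158.3
ball 204 [559.7 144.1 204. ] 110.3 121.9
bar 190 [584.1 104.7 190. ] 64.0 122.0
```

View pics/c3.png

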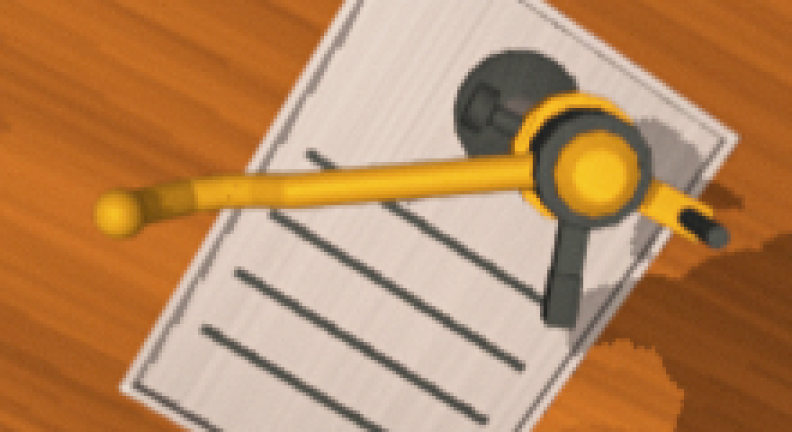

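```bash
python3 -m inch '[[[2.3,3.4,0,0,0,0.08,-1],[2.3,3.4,0,0,0,0,-1],[0,0,-3,0,0,0,-1],[0,0,-5,0,0,0,-1],[0,0,-4.6,0,0,0,-1],[0,0,0,0,0,0,-1],[0,0,0,0,0,0,-1]]]'
python3 - <<'E'
from h import *
im=grab('wrist','w3.png');print(telemetry.get_state()['contact_force'])
E
```

```text
clock: 4.42
ee_pos: [605.6, 135.6, 350.4]
ee_rot: [-2.743, 1.529, -0.002]
contact_force: [0.4, 0.3, 0.3]
gripper_width: -0.3
[ 0.01619129 -0.36440902 -0.15813706]
```

View pics/w3.png

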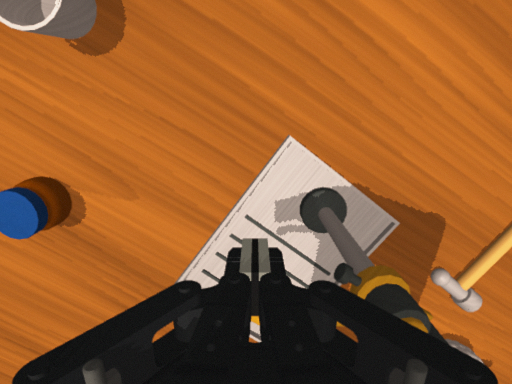

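```bash
cat >> h.py <<'E'
AX=np.array([618,51.])
def P(phi,r=80,off=15.5):
    a=np.radians(phi);u=np.array([np.cos(a),np.sin(a)]);t=np.array([-u[1],u[0]])
    return AX+r*u-t*off
E
python3 - <<'E'
from h import *
L=list(range(122,190,4))
for a,b in zip(L,L[1:]): print(b,P(b).round(1),((P(b)-P(a))/10).round(2))
E
python3 -m inch '[[[-0.6,-0.3,0,0,0,0,-1],[-0.4,-0.2,0,0,0,0,-1],[-0.3,-0.2,0,0,0,0,-1],[-0.3,-0.2,0,0,0,0,-1],[0,0,0,0,0,0,-1]]]'
```

```text
126 [583.5 124.8] [-0.52 -0.22]
130 [578.5 122.2] [-0.51 -0.26]
134 [573.6 119.3] [-0.49 -0.29]
138 [568.9 116. ] [-0.47 -0.33]
142 [564.5 112.5] [-0.44 -0.36]
146 [560.3 108.6] [-0.42 -0.39]
150 [556.5 104.4] [-0.39 -0.42]
154 [552.9 100. ] [-0.36 -0.44]
158 [549.6  95.3] [-0.33 -0.47]
162 [546.7  90.5] [-0.29 -0.49]
166 [544.1  85.4] [-0.26 -0.51]
170 [541.9  80.2] [-0.22 -0.52]
174 [540.1  74.8] [-0.18 -0.54]
178 [538.6  69.3] [-0.15 -0.55]
182 [537.5  63.7] [-0.11 -0.56]
186 [536.8  58.1] [-0.07 -0.56]
clock: 5.1
ee_pos: [589.1, 127.7, 349.1]
ee_rot: [-2.744, 1.528, -0.002]
contact_force: [2.3, 3.1, -0.2]
gripper_width: -0.2
```

```bash
python3 -m inch '[[[-0.52,-0.22,0,0,0,0.07,-1],[-0.51,-0.26,0,0,0,0.07,-1],[-0.49,-0.29,0,0,0,0.07,-1],[-0.47,-0.33,0,0,0,0.07,-1],[-0.44,-0.36,0,0,0,0.07,-1],[-0.42,-0.39,0,0,0,0.07,-1]]]'
python3 -m inch '[[[0,0,0,0,0,0,-1]]]'
```

```text
clock: 5.85
ee_pos: [561.1, 109.3, 349.2]
ee_rot: [-3.003, 0.918, -0.004]
contact_force: [4.5, 3.2, -0.1]
gripper_width: -0.3
clock: 5.98
ee_pos: [560.8, 109.0, 349.1]
ee_rot: [-3.002, 0.923, -0.003]
contact_force: [4.0, 1.5, 0.6]
gripper_width: -0.2
```

```bash
python3 -m inch '[[[-0.39,-0.42,0,0,0,0.07,-1],[-0.36,-0.44,0,0,0,0.07,-1],[-0.33,-0.47,0,0,0,0.07,-1],[-0.29,-0.49,0,0,0,0.07,-1]]]'
python3 -m inch '[[[-0.13,-0.25,0,0,0,0.035,-1],[-0.13,-0.26,0,0,0,0.035,-1]]]'
python3 -m inch '[[[-0.11,-0.26,0,0,0,0.035,-1]]]'
```

```text
clock: 6.48
ee_pos: [547.5, 91.0, 349.2]
ee_rot: [-3.101, 0.493, -0.004]
contact_force: [6.1, 4.3, -0.3]
gripper_width: 0.1
clock: 6.72
ee_pos: [544.9, 86.0, 349.2]
ee_rot: [-3.117, 0.386, -0.004]
contact_force: [5.2, 4.5, 0.5]
gripper_width: -0.2
clock: 6.85
ee_pos: [543.8, 83.4, 349.2]
ee_rot: [-3.123, 0.331, -0.004]
contact_force: [4.6, 3.5, 0.4]
gripper_width: 0.2
```

```bash
python3 -m inch '[[[-0.11,-0.26,0,0,0,0.035,-1]]]';python3 - <<'E'
from h import *
for n in ('top','scene'): grab(n,n+'1.png')
im=cv2.imread('pics/top1.png')[130:250,180:280]; im2=cv2.imread('pics/scene1.png')[170:270,200:320]
cv2.imwrite('pics/c4.png',np.hstack([cv2.resize(im,(400,480),interpolation=3),cv2.resize(im2,(400,480),interpolation=3)]))
E
```

```text
clock: 6.98
ee_pos: [542.7, 80.8, 349.1]
ee_rot: [-3.128, 0.276, -0.004]
contact_force: [5.0, 4.0, 0.4]
gripper_width: 0.2
```

View pics/c4.png

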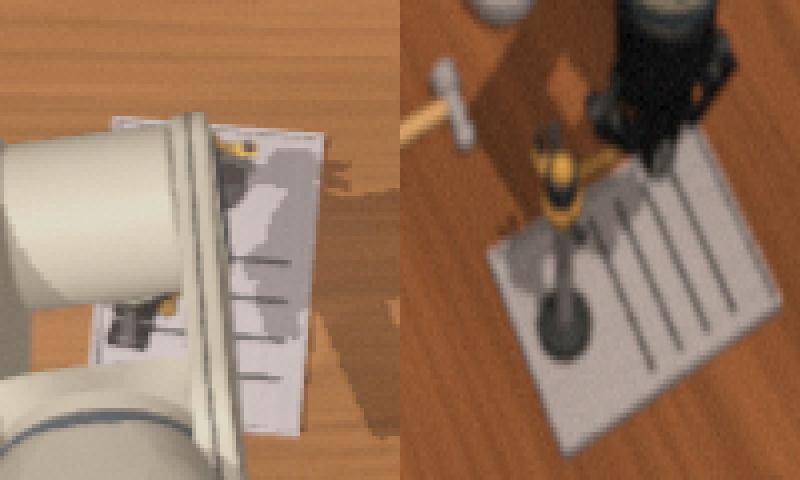

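```bash
python3 -m inch '[[[-0.05,-0.14,0,0,0,0.017,-1]]]' | grep -E 'pos|force'; python3 -m inch '[[[-0.05,-0.14,0,0,0,0.017,-1]]]'| grep -E 'pos|force'
```

```text
ee_pos: [542.0, 79.5, 349.1]
contact_force: [4.0, 5.1, 0.7]
ee_pos: [541.6, 78.1, 349.1]
contact_force: [3.5, 4.7, -0.7]
```

```bash
python3 -m inch '[[[-0.05,-0.14,0,0,0,0.017,-1]]]' | grep -E 'pos|force'; python3 -m inch '[[[-0.04,-0.14,0,0,0,0.017,-1]]]'| grep -E 'pos|force'
```

```text
ee_pos: [541.1, 76.7, 349.1]
contact_force: [4.6, 4.5, 0.5]
ee_pos: [540.7, 75.4, 349.1]
contact_force: [3.6, 5.2, 1.3]
```

```bash
python3 -m inch '[[[-0.04,-0.14,0,0,0,0.017,-1]]]' | grep -E 'pos|force'; python3 -m inch '[[[0,0,0,0,0,0,-1]]]'| grep -E 'pos|force'
```

```text
ee_pos: [540.3, 73.9, 349.1]
contact_force: [4.5, 5.1, 0.6]
ee_pos: [540.2, 73.8, 349.1]
contact_force: [3.9, 3.8, 0.2]
```

```bash
for i in 1; do python3 -m inch '[[[-0.02,-0.1,0,0,0,0.012,-1]]]' | grep -E 'force'; python3 -m inch '[[[-0.02,-0.1,0,0,0,0.012,-1]]]'| grep -E 'pos|force'; done
```

```text
contact_force: [2.5, 4.2, 0.4]
ee_pos: [539.8, 72.0, 349.1]
contact_force: [4.3, 5.3, 1.2]
```

```bash
python3 -m inch '[[[-0.02,-0.1,0,0,0,0.012,-1]]]'| grep -E 'pos|force'
```

```text
ee_pos: [539.5, 71.0, 349.1]
contact_force: [3.0, 4.9, -0.2]
```

```bash
python3 -m inch '[[[-0.02,-0.1,0,0,0,0.012,-1]]]'| grep -E 'pos|force'
```

```text
ee_pos: [539.3, 70.0, 349.1]
contact_force: [2.8, 5.1, 1.0]
```

```bash
python3 -m inch '[[[-0.02,-0.1,0,0,0,0.012,-1]]]'| grep -E 'pos|force'
```

```text
ee_pos: [539.1, 69.0, 349.1]
contact_force: [3.2, 5.8, 1.9]
```

```bash
python3 -m inch '[[[-0.01,-0.1,0,0,0,0.012,-1]]]'| grep -E 'pos|force'
```

```text
ee_pos: [539.0, 68.0, 349.0]
contact_force: [2.3, 5.0, 1.0]
```

```bash
python3 -m inch '[[[-0.01,-0.1,0,0,0,0.012,-1]]]'| grep -E 'pos|force'
```

```text
ee_pos: [538.9, 67.1, 349.0]
contact_force: [2.1, 8.7, 0.8]
```

```bash
python3 -m inch '[[[0,-0.04,0,0,0,0,-1]]]'| grep -E 'pos|force'
```

```text
ee_pos: [538.8, 67.0, 349.1]
contact_force: [2.8, 9.1, 0.6]
```

```bash
python3 -m inch '[[[0,-0.04,0,0,0,0,-1]]]'| grep -E 'pos|force'
```

```text
ee_pos: [538.8, 66.8, 349.1]
contact_force: [3.1, 11.5, 2.0]
```

```bash
python3 -m inch '[[[0,0.2,0,0,0,0,-1],[0,1,0,0,0,0,-1],[0,2,0,0,0,0,-1],[0,1,3,0,0,0,-1],[-1,-2,5,0,0,0,-1],[-2,-1,5,0,0,0,-1],[0,0,0,0,0,0,-1]]]'
python3 - <<'E'
from h import *
im=grab('wrist','w4.png'); 
for t in ['hook_seat','stop_hub']:print(t,[(np.round(d['xy'],1).tolist(),round(d['score'],2),onz('wrist',d['xy'],{'stand':0,'hook_seat':184.5,'stop_hub':190}[t]).round(1)) for d in models.place_of(t,'wrist')][:4])
E
```

```text
clock: 9.82
ee_pos: [508.2, 78.2, 482.6]
ee_rot: [-3.141, 0.011, -0.011]
contact_force: [-0.3, 0.3, -0.4]
gripper_width: 0.2
hook_seat [([274.4, 216.9], 0.73, array([527.9,  54.2, 184.5]))]
stop_hub [([367.1, 217.6], 0.89, array([616.3,  55.1, 190. ]))]
```

View pics/w4.png

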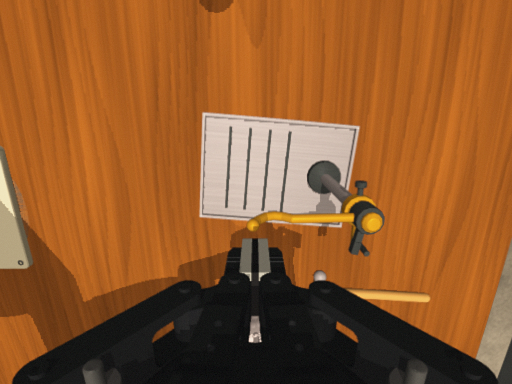

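Run:
```python
from h import *
im=cv2.imread('pics/w4.png')[165:275,230:400]; cv2.imwrite('pics/c5.png',cv2.resize(im,None,fx=4.6,fy=4.6,interpolation=3))
for p,z in [((372,222),202),((253,226),204),((300,217),190),((340,217.5),190)]:
  q=onz('wrist',p,z);d=q[:2]-AX;print(q.round(1),np.degrees(np.arctan2(d[1],d[0])).round(1),np.hypot(*d))
```

```text
[616.3  55.3 202. ] 111.4 4.641322794092474
[506.5  53.2 204. ] 178.9 111.4972231386715
[551.4  56.3 190. ] 175.5 66.78504564390555
[589.9  55.4 190. ] 171.0 28.408163288803635
```

View pics/c5.png

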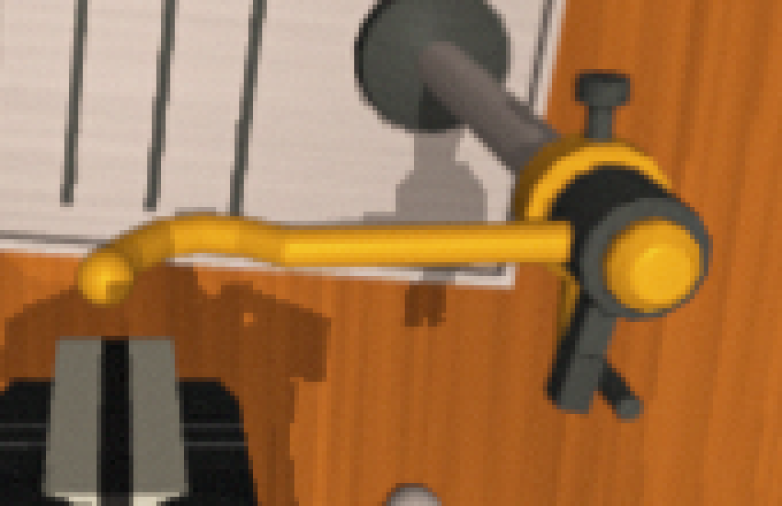

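Run:
```python
from h import *
s=telemetry.get_state();R=cv2.Rodrigues(s['ee_rot'])[0]
for q in [(-14,-11,173),(14,-11,173),(0,-11,173),(0,0,173),(0,11,173),(-14,-11,155),(14,-11,155)]:
    print(q,proj('wrist',R@np.array(q,float)+s['ee_pos']).round(1))
c=imaging.camera_model('wrist');print(np.array(c['K']),c['k1'])
o,d=ray('wrist',(256,192));print(R.T@(o-s['ee_pos']),R.T@d)
im=cv2.imread('pics/w4.png')[225:345,210:300]; cv2.imwrite('pics/c6.png',cv2.resize(im,None,fx=5,fy=5,interpolation=3))
```

```text
(-14, -11, 173) [[228.  236.2]]
(14, -11, 173) [[279.8 236.2]]
(0, -11, 173) [[253.9 236.2]]
(0, 0, 173) [[253.9 254.5]]
(0, 11, 173) [[254.  271.9]]
(-14, -11, 155) [[224.8 251.9]]
(14, -11, 155) [[283.  251.9]]
[[287.46575058   0.         254.58011952]
 [  0.         287.46575058 198.75713265]
 [  0.           0.           1.        ]] -0.04189347843510807
[  0.27946046 -76.19489173  30.73092446] [0.00562712 0.27310296 0.96226819]
```

View pics/c6.png

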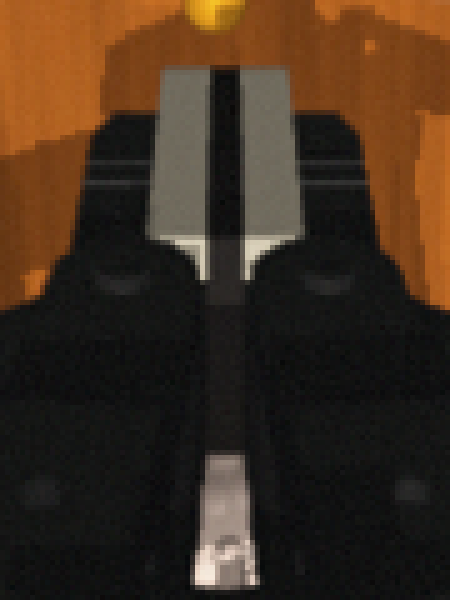

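```bash
python3 -m inch '[[[0.2,-4.5,0,0,0,0.1,-1],[0.2,-5,0,0,0,0.1,-1],[0.3,-5,0,0,0,0.1,-1],[0.3,-5,0,0,0,0.1,-1],[0.3,-5,-1,0,0,0,0],[0.3,-4.5,-3,0,0,0,0],[0.3,-4,-4,0,0,0,0],[0,0,0,0,0,0,0],[0,0,0,0,0,0,0]]]'
python3 - <<'E'
from h import *
im=grab('wrist','w5.png'); 
for t in ['bail']:print(t,[(np.round(d['xy'],1).tolist(),round(d['score'],2),onz('wrist',d['xy'],146).round(1)) for d in models.place_of(t,'wrist')][:4])
grab('top','top2.png');grab('scene','scene2.png')
for t,z in [('hook_seat',184.5),('stop_hub',190),('bail',146),('jar',0),('cup',0)]:
  for n in ['top','scene']:
    print(t,n,[(np.round(d['xy'],1).tolist(),round(d['score'],2),onz(n,d['xy'],z).round(1)) for d in models.place_of(t,n)][:4])
a=cv2.imread('pics/top2.png')[130:250,180:280]; b=cv2.imread('pics/scene2.png')[160:260,200:300]
cv2.imwrite('pics/c7.png',np.hstack([cv2.resize(a,(400,480),interpolation=3),cv2.resize(b,(400,400),interpolation=3)[:480] if 0 else cv2.resize(b,(400,480),interpolation=3)]))
E
```

```text
clock: 11.1
ee_pos: [527.5, -251.9, 397.5]
ee_rot: [-3.079, -0.613, 0.003]
contact_force: [0.5, 0.5, 0.1]
gripper_width: 42.7
bail [([52.2, 183.3], 0.94, array([ 368.7, -295.4,  146. ])), ([261.4, 175.3], 0.78, array([ 523.3, -224.6,  146. ]))]
hook_seat top []
hook_seat scene [([277.6, 192.4], 0.6, array([519.3,  50.3, 184.5])), ([193.0, 204.5], 0.4, array([741.2, -43.6, 184.5]))]
stop_hub top [([227.9, 165.2], 0.61, array([622.2,  55.4, 190. ]))]
stop_hub scene [([245.6, 205.5], 0.8, array([621. ,  41.5, 190. ]))]
bail top [([364.1, 144.1], 0.76, array([ 685.1, -322.1,  146. ])), ([333.1, 203.9], 0.57, array([ 518.4, -232. ,  146. ]))]
bail scene [([256.2, 110.1], 0.98, array([ 366.6, -299. ,  146. ])), ([195.6, 108.9], 0.92, array([ 543.3, -420.8,  146. ])), ([230.7, 139.5], 0.77, array([ 512.8, -227.3,  146. ])), ([172.0, 141.4], 0.56, array([ 680.1, -325.9,  146. ]))]
jar top [([144.7, 227.7], 0.79, array([457. , 326.1,   0. ]))]
jar scene [([343.9, 281.5], 0.7, array([455.7, 326. ,   0. ]))]
cup top [([122.0, 163.7], 0.77, array([656.7, 399.9,   0. ]))]
cup scene [([303.0, 339.5], 0.84, array([659.4, 394.8,   0. ]))]
```

View pics/w5.png

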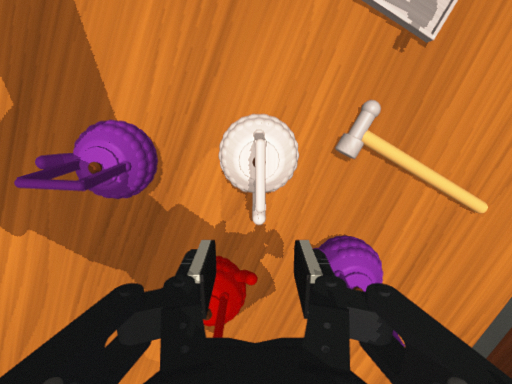

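View pics/c7.png

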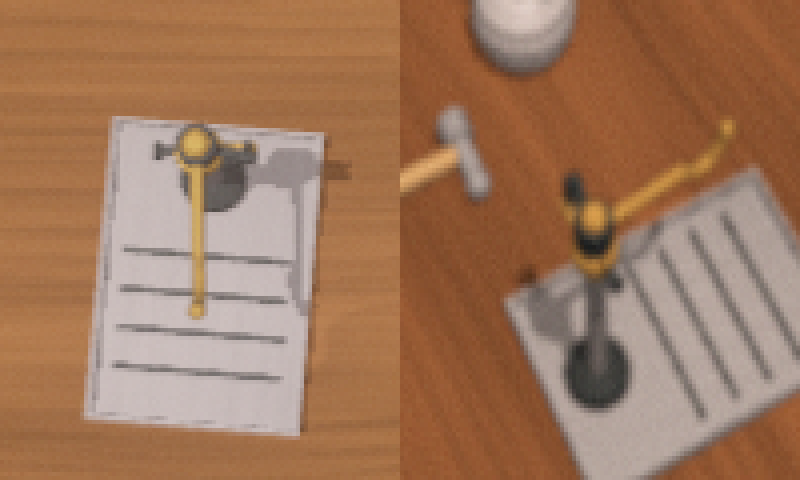

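Run:
```python
from h import *
s=telemetry.get_state();R=cv2.Rodrigues(s['ee_rot'])[0]
im=cv2.imread('pics/w5.png')[110:310,190:330]; cv2.imwrite('pics/c8.png',cv2.resize(im,None,fx=3,fy=3,interpolation=3))
for p in [(260,135),(259.5,218),(261.4,175.3)]:
    q=onz('wrist',p,150); print(q.round(1),(R.T@(q-s['ee_pos'])).round(1))
```

```text
[ 509.4 -196.8  150. ] [  4.7 -58.2 248.8]
[ 534.6 -257.9  150. ] [  4.6   7.9 248.8]
[ 522.3 -224.7  150. ] [  6.  -27.5 248.8]
```

View pics/c8.png

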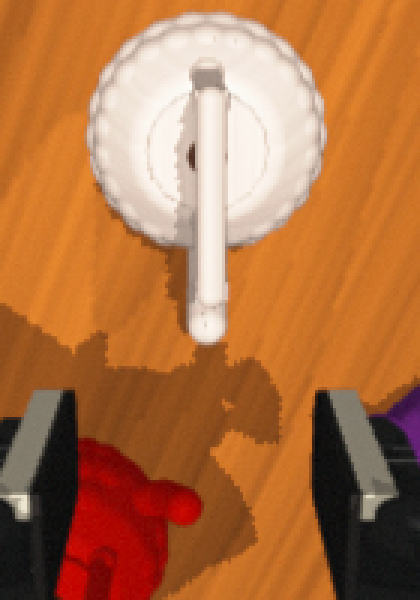

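```bash
python3 -m inch '[[[0.3,0.1,-2,0,0,0,0],[0,0,-3,0,0,0,0],[0,0,-1,0,0,0,0],[0,0,0,0,0,0,0]]]'
python3 - <<'E'
from h import *
grab('wrist','w6.png')
E
```

```text
clock: 12.3
ee_pos: [530.3, -251.4, 338.3]
ee_rot: [-3.08, -0.613, 0.002]
contact_force: [1.3, 0.2, -0.1]
gripper_width: 42.6
```

View pics/w6.png

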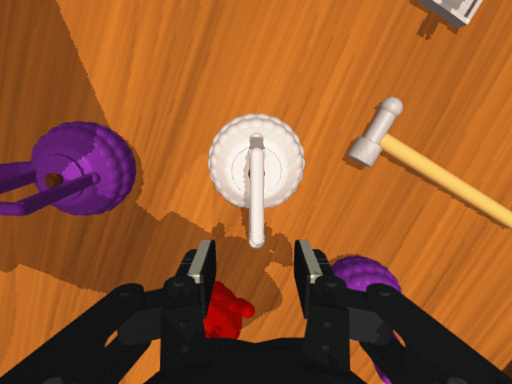

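```bash
python3 -m inch '[[[0.05,0,-2,0,0,0,0],[0,0,-1.8,0,0,0,0],[0,0,0,0,0,0,0]]]'
python3 - <<'E'
from h import *
grab('wrist','w7.png')
E
```

```text
clock: 12.72
ee_pos: [530.4, -251.2, 299.8]
ee_rot: [-3.08, -0.613, 0.003]
contact_force: [-0.0, -0.4, 0.5]
gripper_width: 43.0
```

View pics/w7.png

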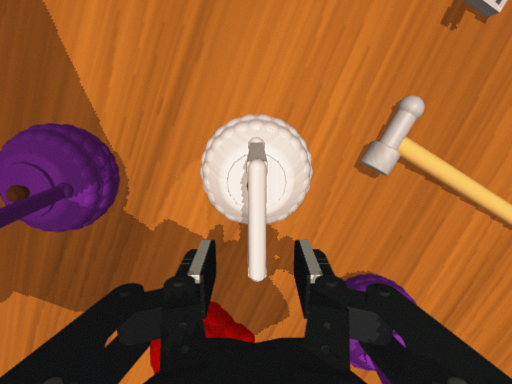

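Run:
```python
from h import *
s=telemetry.get_state();R=cv2.Rodrigues(s['ee_rot'])[0]
for y in (-49,-45,-11,0,3,6,9): print(y,proj('wrist',R@np.array((0,y,147.))+s['ee_pos']).round(1))
```

```text
-49 [[253.1 178. ]]
-45 [[253.2 187.4]]
-11 [[253.3 259.8]]
0 [[253.4 280.7]]
3 [[253.4 286.2]]
6 [[253.4 291.7]]
9 [[253.4 297. ]]
```

```bash
python3 -m inch '[[[0,0,0,0,0,0,-0.5],[0,0,0,0,0,0,-0.7],[0,0,0,0,0,0,-1],[0,0,0,0,0,0,-1],[0,0,0,0,0,0,-1],[0,0,0,0,0,0,-1]]]'
python3 -m inch '[[[0,0,0.3,0,0,0,-1],[0,0,0.5,0,0,0,-1],[0,0,1,0,0,0,-1],[0,0,2,0,0,0,-1],[0,0,2,0,0,0,-1],[0,0,0,0,0,0,-1],[0,0,0,0,0,0,-1]]]'
python3 - <<'E'
from h import *
grab('wrist','w8.png');grab('scene','scene3.png')
a=cv2.imread('pics/scene3.png')[60:210,150:350];cv2.imwrite('pics/c9.png',cv2.resize(a,None,fx=4,fy=4,interpolation=3))
E
```

```text
clock: 13.52
ee_pos: [531.2, -251.5, 301.4]
ee_rot: [3.08, 0.613, 0.002]
contact_force: [0.8, -0.4, 6.4]
gripper_width: 6.9
clock: 14.4
ee_pos: [530.5, -251.3, 358.3]
ee_rot: [-3.081, -0.613, 0.001]
contact_force: [0.4, -0.0, -3.0]
gripper_width: 7.1
```

View pics/w8.png

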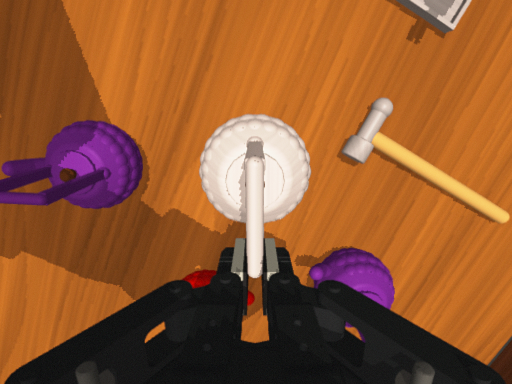

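View pics/c9.png

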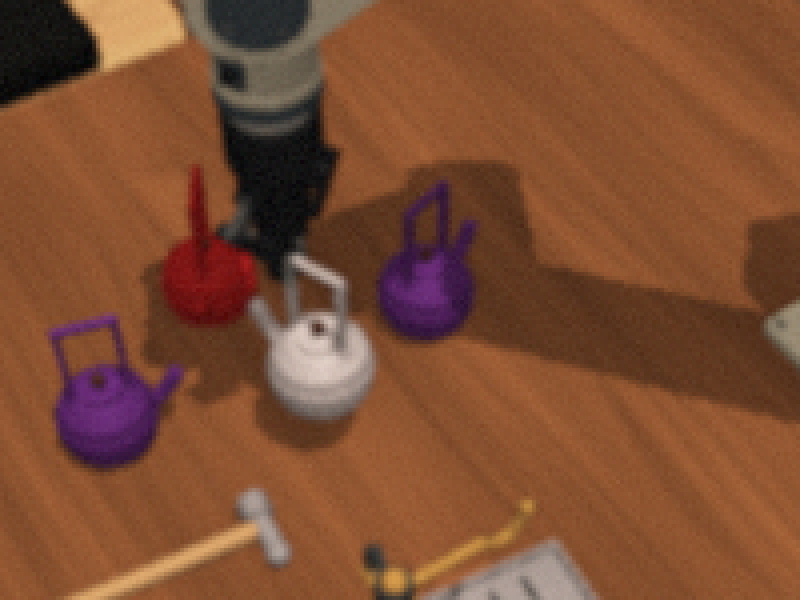

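```bash
python3 -m inch '[[[-0.3,1,0.5,0,0,-0.03,-1],[-0.6,2,0.5,0,0,-0.05,-1],[-0.8,3,0.5,0,0,-0.05,-1],[-0.8,3,0,0,0,-0.05,-1],[-0.8,3,0,0,0,-0.05,-1],[-0.8,3,0,0,0,-0.05,-1],[-0.8,3,0,0,0,-0.05,-1],[-0.7,3,0,0,0,-0.06,-1],[-0.6,2.5,0,0,0,0,-1],[0,2,0,0,0,0,-1],[0,1,0,0,0,0,-1],[0,0,0,0,0,0,-1]]]'
python3 - <<'E'
from h import *
grab('wrist','w9.png');grab('scene','scene4.png');grab('top','top4.png')
a=cv2.imread('pics/scene4.png')[90:270,190:370];cv2.imwrite('pics/c10.png',cv2.resize(a,None,fx=3.3,fy=3.3,interpolation=3))
E
```

```text
clock: 16.0
ee_pos: [468.8, 13.9, 373.4]
ee_rot: [3.141, 0.006, -0.001]
contact_force: [-0.4, -0.7, -3.3]
gripper_width: 7.1
```

View pics/w9.png

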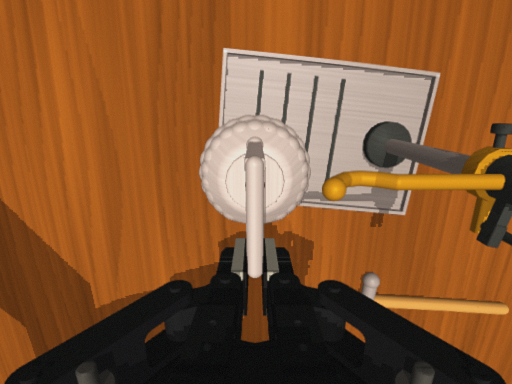

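View pics/c10.png

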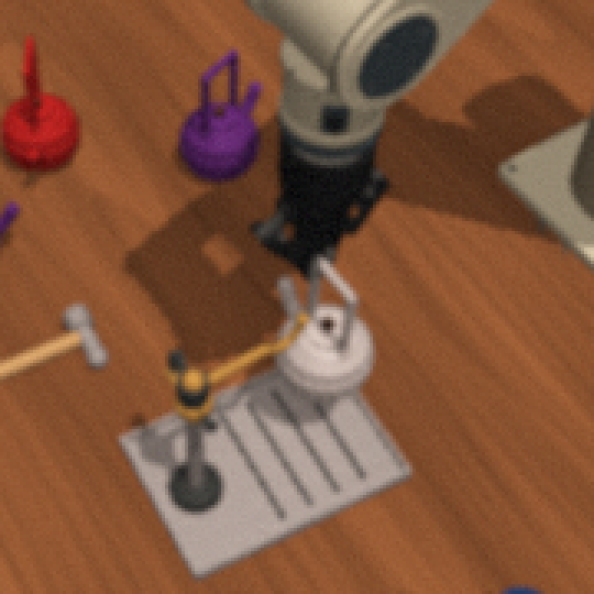

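Run:
```python
from h import *
s=telemetry.get_state();R=cv2.Rodrigues(s['ee_rot'])[0]
a=cv2.imread('pics/w9.png')[120:300,200:512];cv2.imwrite('pics/c11.png',cv2.resize(a,None,fx=2.5,fy=2.5,interpolation=3))
T=lambda p,z:(R.T@(onz('wrist',p,z)-s['ee_pos'])).round(1)
print([T((254,v),223) for v in (155,158,161,164,276,278)])
print(T((335,188),204),T((380,180),190),T((440,182),190),T((500,182),190))
```

```text
[array([  0.2, -58.2, 150.6]), array([ 1.000e-01, -5.700e+01,  1.506e+02]), array([ 1.000e-01, -5.570e+01,  1.506e+02]), array([ 1.000e-01, -5.440e+01,  1.506e+02]), array([ 1.000e-01, -5.000e-01,  1.506e+02]), array([1.000e-01, 6.000e-01, 1.506e+02])]
[ 40.7 -38.9 169.6] [ 69.4 -39.6 183.5] [103.7 -38.6 183.5] [139.1 -38.7 183.5]
```

View pics/c11.png

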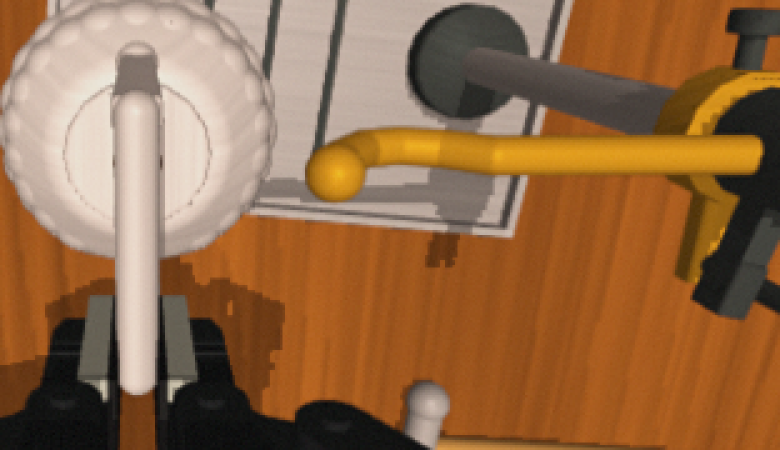

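```bash
python3 -m inch '[[[0,0.5,0,0,0,0,-1],[0,0.5,0,0,0,0,-1],[0,0,0,0,0,0,-1],[0.7,0,0,0,0,0,-1],[0.8,0,0,0,0,0,-1],[0,0,0,0,0,0,-1],[0,0,0,0,0,0,-1]]]'
python3 - <<'E'
from h import *
grab('wrist','w10.png');grab('scene','scene5.png')
a=cv2.imread('pics/scene5.png')[130:270,200:360];cv2.imwrite('pics/c12.png',cv2.resize(a,None,fx=4,fy=4,interpolation=3))
a=cv2.imread('pics/w10.png')[120:300,180:492];cv2.imwrite('pics/c13.png',cv2.resize(a,None,fx=2.5,fy=2.5,interpolation=3))
E
```

```text
clock: 17.02
ee_pos: [483.8, 23.6, 373.6]
ee_rot: [3.142, 0.005, -0.001]
contact_force: [0.3, 0.6, -3.5]
gripper_width: 7.1
```

View pics/c12.png

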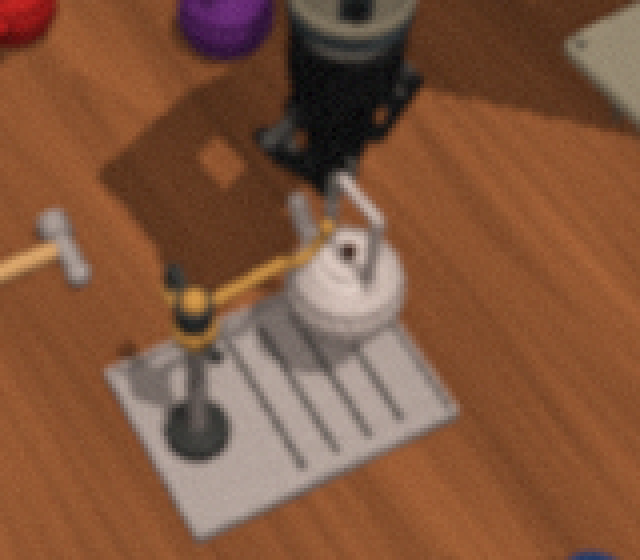

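View pics/c13.png

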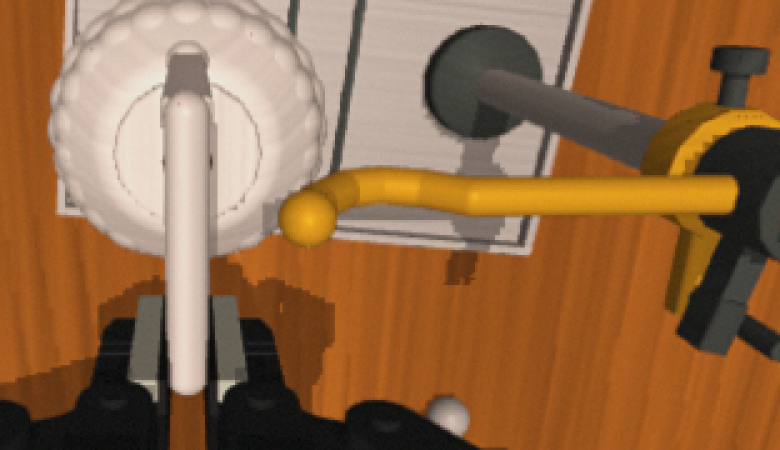

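```bash
python3 - <<'E'
from h import *
s=telemetry.get_state();R=cv2.Rodrigues(s['ee_rot'])[0]
T=lambda p,z:(R.T@(onz('wrist',p,z)-s['ee_pos'])).round(1)
print(T((303.2,207.2),204),T((380,198.5),190),T((440,198),190),T((254.5,157),223),T((254.5,277),223))
E
python3 -m inch '[[[0.8,0,0,0,0,0,-1],[0.8,0,0,0,0,0,-1]]]'
python3 -m inch '[[[0.8,0,0,0,0,0,-1],[0.8,0,0,0,0,0,-1],[0,0,0,0,0,0,-1]]]'
python3 - <<'E'
from h import *
grab('wrist','w11.png');grab('scene','scene6.png')
a=cv2.imread('pics/scene6.png')[130:270,200:360];cv2.imwrite('pics/c14.png',cv2.resize(a,None,fx=4,fy=4,interpolation=3))
a=cv2.imread('pics/w11.png')[120:300,180:492];cv2.imwrite('pics/c15.png',cv2.resize(a,None,fx=2.5,fy=2.5,interpolation=3))
E
```

```text
[ 25.2 -28.7 169.6] [ 70.7 -29.  183.6] [105.4 -29.3 183.6] [  0.3 -57.4 150.6] [  0.3   0.  150.6]
clock: 17.38
ee_pos: [500.5, 23.6, 373.9]
ee_rot: [3.142, 0.005, 0.001]
contact_force: [-0.3, -0.1, -3.6]
gripper_width: 6.7
clock: 17.75
ee_pos: [516.5, 23.6, 373.7]
ee_rot: [3.142, 0.005, 0.001]
contact_force: [-0.5, 0.3, -2.2]
gripper_width: 7.1
```

View pics/c14.png

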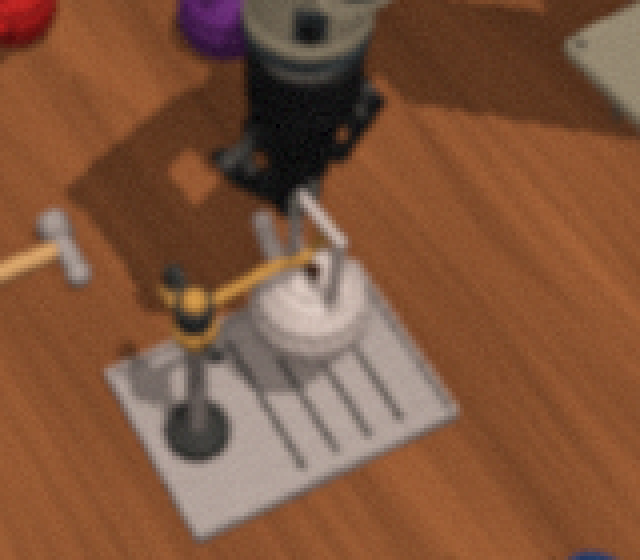

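View pics/c15.png

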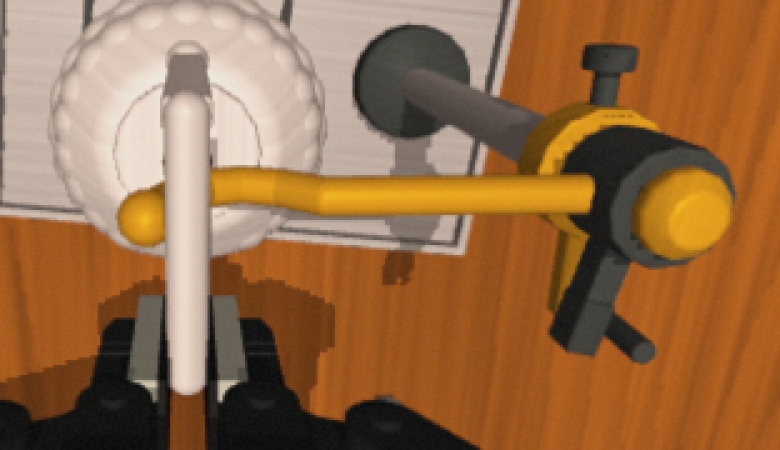

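```bash
python3 -m inch '[[[0.7,0,0,0,0,0,-1],[0.55,0,0,0,0,0,-1],[0,0,-0.7,0,0,0,-1],[0,0,-0.8,0,0,0,-1],[0,0,-0.5,0,0,0,-1],[0,0,0,0,0,0,-1],[0,0,0,0,0,0,-1]]]'
python3 - <<'E'
from h import *
grab('wrist','w12.png');grab('scene','scene7.png')
s=telemetry.get_state();R=cv2.Rodrigues(s['ee_rot'])[0];print(s['contact_force'])
a=cv2.imread('pics/scene7.png')[130:270,200:360];a=cv2.resize(a,None,fx=2.5,fy=2.5,interpolation=3)
b=cv2.imread('pics/w12.png')[100:280,180:400];b=cv2.resize(b,None,fx=1.8,fy=1.945,interpolation=3)[:350];a=a[:350];h=min(len(a),len(b));cv2.imwrite('pics/c16.png',np.hstack([a[:h],b[:h]]))
E
```

```text
clock: 18.73
ee_pos: [528.4, 23.6, 353.8]
ee_rot: [-3.142, -0.005, -0.0]
contact_force: [-0.1, 0.7, -4.2]
gripper_width: 7.3
[-0.11958016 -0.3312226  -3.2613552 ]
```

View pics/c16.png

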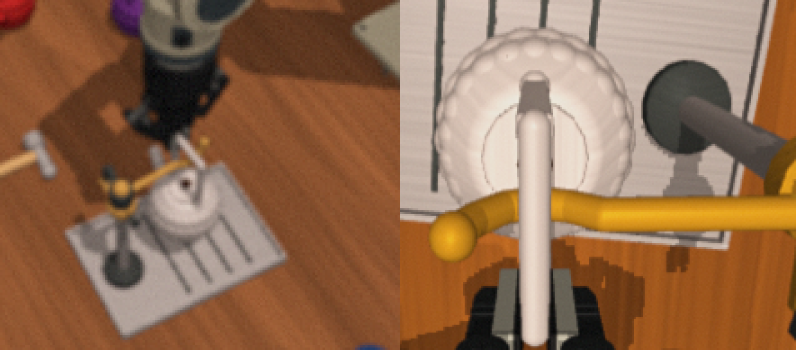

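```bash
python3 -m inch '[[[0,0,-0.5,0,0,0,-1],[0,0,-0.5,0,0,0,-1],[0,0,0,0,0,0,-1]]]'|grep -E 'pos|force'
python3 -m inch '[[[0,0,-0.15,0,0,0,-1],[0,0,0,0,0,0,-1]]]'|grep -E 'pos|force'
python3 -m inch '[[[0,0,-0.1,0,0,0,-1],[0,0,0,0,0,0,-1]]]'|grep -E 'pos|force'
```

```text
ee_pos: [528.1, 23.6, 343.1]
contact_force: [0.2, 0.2, -3.7]
ee_pos: [528.3, 23.6, 342.2]
contact_force: [0.5, 0.3, -3.9]
ee_pos: [528.3, 23.6, 341.2]
contact_force: [0.3, -0.1, -3.1]
```

```bash
python3 -m inch '[[[0,0,-0.08,0,0,0,-1],[0,0,0,0,0,0,-1]]]'|grep -E 'pos|force'
python3 -m inch '[[[0,0,-0.08,0,0,0,-1],[0,0,0,0,0,0,-1]]]'|grep -E 'pos|force'
```

```text
ee_pos: [528.4, 23.6, 340.5]
contact_force: [-0.1, -0.4, -2.4]
ee_pos: [528.4, 23.6, 339.8]
contact_force: [-0.7, 0.1, -1.2]
```

```bash
python3 -m inch '[[[0,0,-0.06,0,0,0,-1],[0,0,0,0,0,0,-1]]]'|grep -E 'pos|force'
python3 -m inch '[[[0,0,0,0,0,0,-1]]]'|grep -E 'pos|force'
```

```text
ee_pos: [528.4, 23.6, 339.2]
contact_force: [-0.1, -0.1, -0.4]
ee_pos: [528.4, 23.6, 339.2]
contact_force: [-1.1, -0.0, 1.3]
```

```bash
python3 -m inch '[[[0,0,0,0,0,0,-0.86],[0,0,0,0,0,0,-0.82],[0,0,0,0,0,0,-0.78],[0,0,0,0,0,0,-0.74],[0,0,0,0,0,0,-0.7],[0,0,0,0,0,0,-0.65]]]'
python3 - <<'E'
from h import *
grab('wrist','w13.png');grab('scene','scene8.png')
a=cv2.imread('pics/scene8.png')[130:270,200:360];a=cv2.resize(a,None,fx=2.5,fy=2.5,interpolation=3)
b=cv2.imread('pics/w13.png')[100:300,180:400];b=cv2.resize(b,(400,350),interpolation=3);a=a[:350];h=min(len(a),len(b));cv2.imwrite('pics/c17.png',np.hstack([a[:h],b[:h]]))
E
```

```text
clock: 21.32
ee_pos: [528.3, 23.6, 339.0]
ee_rot: [3.142, 0.005, 0.0]
contact_force: [-0.2, 1.1, -0.4]
gripper_width: 14.9
```

View pics/c17.png

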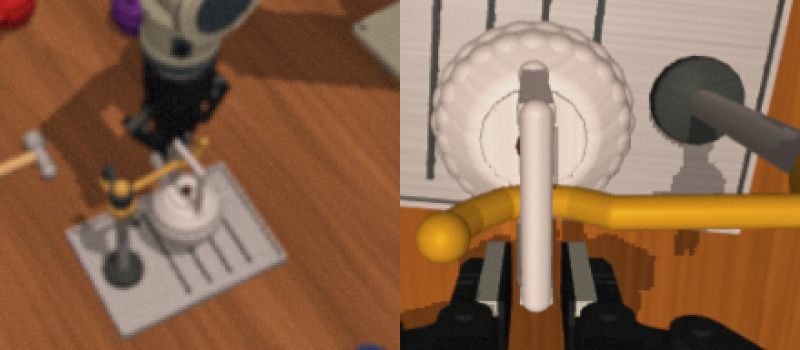

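```bash
python3 -m inch '[[[0,0,0,0,0,0,-0.55],[0,0,0,0,0,0,-0.45],[0,0,0,0,0,0,-0.4],[0,0,0.4,0,0,0,-0.4],[0,0,1,0,0,0,-0.4],[0,0,2,0,0,0,-0.4],[0,0,4,0,0,0,-0.4],[0,0,5,0,0,0,-0.4],[0,-2,2,0,0,0,-0.4],[0,0,0,0,0,0,-0.4]]]'
python3 - <<'E'
from h import *
grab('wrist','w14.png')
E
```

```text
clock: 22.68
ee_pos: [528.5, 3.0, 485.5]
ee_rot: [3.141, 0.003, 0.007]
contact_force: [-0.3, -0.6, -0.9]
gripper_width: 25.8
```

View pics/w14.png

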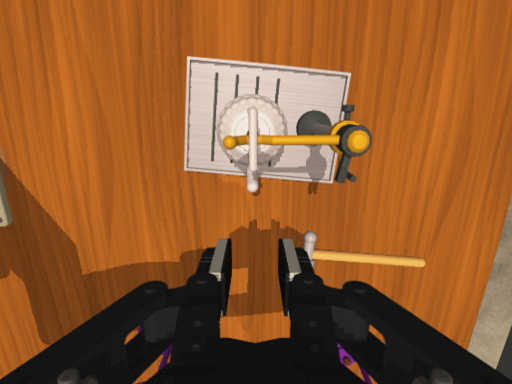

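```bash
python3 - <<'E'
from h import *
a=cv2.imread('pics/w14.png')[80:200,180:380];cv2.imwrite('pics/c18.png',cv2.resize(a,None,fx=4,fy=4,interpolation=3))
b=onz('wrist',(230,142.5),204);h=onz('wrist',(357.5,140.5),202);print(b,h,np.degrees(np.arctan2(*(b-h)[1::-1])))
E
python3 -m inch '[[[-2,-5,0,0,0,0,-0.4],[-2,-5,0,0,0,0,-0.4],[-2,-5,0,0,0,0,-0.4],[-2,-5,0,0,0,0,-0.4],[0,0,0,0,0,0,-0.4],[0,0,0,0,0,0,-0.4],[0,0,0,0,0,0,-0.4],[0,0,0,0,0,0,-0.4],[0,0,0,0,0,0,-0.4]]]'
python3 - <<'E'
from h import *
grab('scene','scene9.png');grab('top','top9.png')
a=cv2.imread('pics/scene9.png')[160:280,210:330];b=cv2.imread('pics/top9.png')[130:250,180:280];cv2.imwrite('pics/c19.png',np.hstack([cv2.resize(a,(400,400),interpolation=3),cv2.resize(b,(333,400),interpolation=3)]))
print(onz('top',(229.2,208),204))
E
```

```text
[507.97186804  53.06684721 204.        ] [618.27261723  54.90071615 202.        ] -179.04748361919894
clock: 23.85
ee_pos: [448.6, -195.7, 483.0]
ee_rot: [-3.141, -0.007, 0.0]
contact_force: [-0.1, 0.1, -0.2]
gripper_width: 25.6
[506.62424036  51.03373748 204.        ]
```

View pics/c18.png

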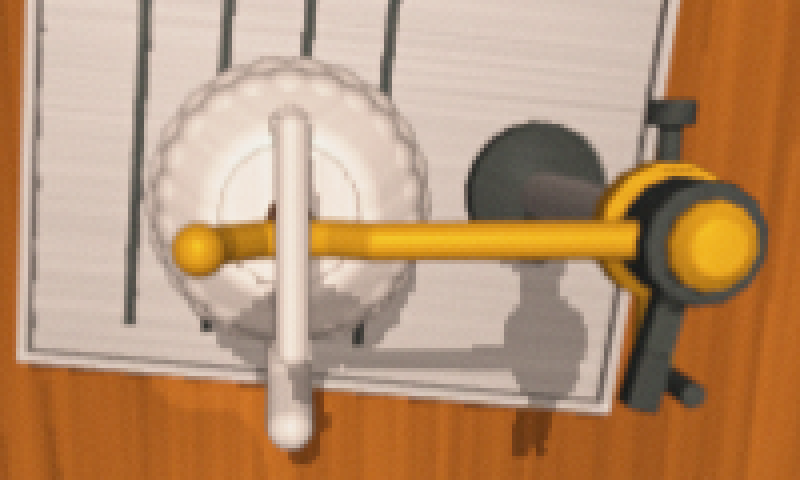

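View pics/c19.png

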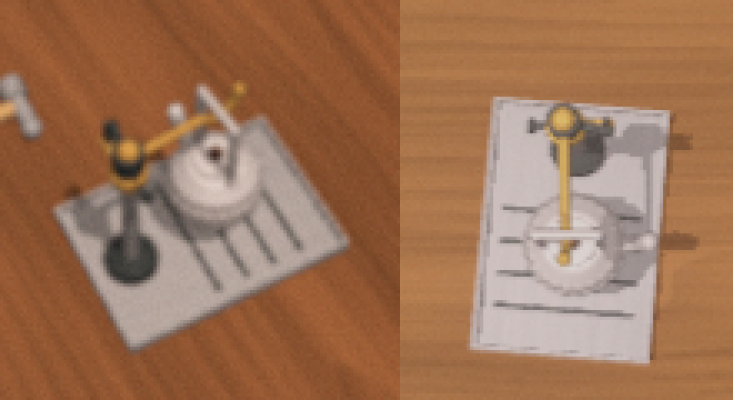

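```bash
python3 -m inch '[[[0,0,0,0,0,0,-0.4],[0,0,0,0,0,0,-0.4],[0,0,0,0,0,0,-0.4]]]' >/dev/null
python3 - <<'E'
from h import *
a=cv2.imread('pics/scene9.png').astype(int);b=grab('scene','scene10.png')[:,:,::-1].astype(int)
print(np.abs(a-b)[160:280,210:330].max(), np.abs(a-b)[160:280,210:330].mean(),np.abs(a-b)[300:,100:250].mean())
a=cv2.imread('pics/top2.png')[130:210,200:280];b=cv2.imread('pics/top9.png')[130:210,200:280]
cv2.imwrite('pics/c20.png',np.hstack([cv2.resize(x,(400,400),interpolation=3) for x in (a,b)]))
E
```

```text
14 2.3305555555555557 2.3357407407407407
```

View pics/c20.png

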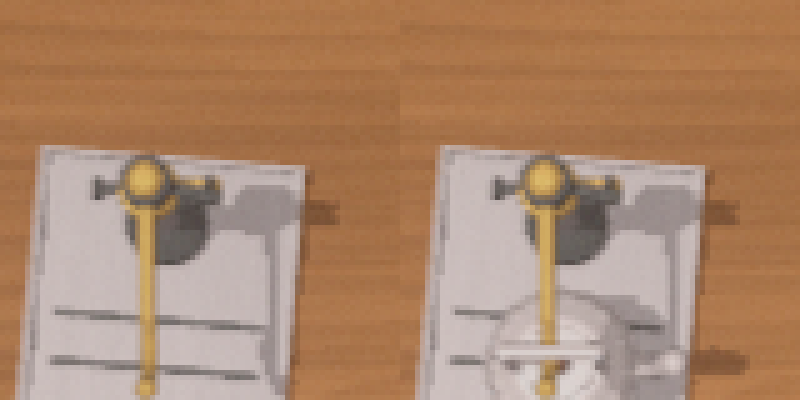

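Run:
```python
from h import *
print(order.sign_off())
```

```text
the job is handed in; nothing more can be done
None
```

I swung the hook anticlockwise until it met its stop pin, then hung the silver kettle by its bail in the hook's bowl. The job was handed in at about 24 s of the 72 s.

- **Stop:** The push force rose from about 5 N to 11.5 N with almost no further movement. That is about 0.9 N m, below the 1.7 N m at which the collar slips, and I stopped pushing there.
- **Hanging:** I lowered the kettle until the hook carried its weight, about 0.33 kg, then opened the gripper slowly and moved the arm clear.
- **Last checks:**
  - **Hook and pin:** In the overhead picture, both are unchanged from before the hanging, with the lug against the pin.
  - **Kettle:** The bail sits centred on the hook to about 1 mm and the kettle looks upright. Two pictures taken about 0.5 s apart differ only by image noise, so it is hanging still.
  - **Other things:** The jar and the cup read the same before and after the hook swing, and the arm went near nothing else. I did not measure the hammer again at the end, but it looked unmoved in the pictures.
- **Disagreement:** The wrist camera placed the hook 3 to 4 mm away in y from where finger contact and the overhead camera put it. I lined the bail up with the hook inside single wrist pictures, so this offset cancelled out.

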